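# Seat the copper cone and close its clip

### The arm

A 7-joint arm with a two-finger parallel gripper is mounted at the origin on the work surface. World frame = base frame: x ahead of the robot, y to its left, z up, the work surface at z = 0. Lengths are in mm, angles in rad, forces in N, time in s.
With the tool pointing down it reaches from about 400 to 875 mm from the base axis. Payload 4.4 kg.
Tool frame: the origin (TCP) lies at the very end of the fingers, on their centre line; the grasp point (between the pads) lies 19 mm behind it; z points along the fingers, y is the direction in which the jaws open and shut (so a half turn about z gives the same grasp; the last joint's range is limited). The gripper opens to 85 mm and grips with 20 to 120 N. Pads are 22 mm wide; open, the fingers measure 114 mm over their backs; the gripper's body (76 mm by 85 mm) begins 54 mm behind the grasp point. The pads swing forward as they close: fully open they stand 13 mm farther back than shut.
Start: joints at [-1.332, 0.628, 0.038, 1.517, -0.027, 0.996, -0.02], TCP at [195.042, 620.061, 231.313] pointing down, gripper open.
Joint ranges: [-3.06, 3.06], [-0.37, 2.12], [-1.25, 1.32], [0.18, 2.47], [-1.1, 4.24], [0.23, 1.98], [-2.94, 2.94]. Speed limits (rad/s): [2.57, 2.57, 3.14, 3.14, 3.14, 3.14, 3.14].

### API

Orientations are given as [roll, pitch, yaw] about the fixed x, y, z axes, in that order (R = Rz(yaw) Ry(pitch) Rx(roll)).
In Python, from cell import ctrl gives the robot as it stands. The module is installed in compiled form; this text tells all that it offers.
- The arm moves only by the shell command python3 -m jog 'ROWS'. ROWS is text: rows parted by semicolons, each of 7 numbers parted by spaces: the shift along the tool's x, y, z in mm, then the turn, a rotation vector about the tool's x, y, z in degrees, then the opening, from -1 (shut) to 1 (fully open). In form: x y z wx wy wz claw; .... A call has 1 to 8 rows; each row is the pose to reach, as a shift and turn from the pose commanded when the call began, along the tool's axes at that moment; what a row does not reach only later rows make up. A row lasts 1/8 s, in which the tool goes at most 62.5 mm and 10.7 degrees, less where a joint would pass 70% of its speed; a pose out of reach is approached as far as the arm can. A call with a gripper value outside its range is refused whole. The fingers move at their own pace and stop on an object; the grip force is fixed at half the most. Time passes only in rows, so rows that repeat a pose let the fingers close. It gives the time, the measured TCP pose, the force and the opening at its end, in the units of the state.
- ctrl.read_state(): the state, without advancing time (a new reading comes with each control period).
- ctrl.get_image(name): name is "scene" or "top" or "wrist"; returns a dict with "image" (420x560x3 uint8, red, green, blue), "z_map" (420x560 float32, mm along the optical axis (not along the pixel's ray), 0 where there is no reading), "vertical_fov" (degrees; the focal length in pixels is half the picture's height over the tangent of half this angle, whatever the lens; pixels are square), "cx", "cy" (the principal point, pixels), "extrinsics" (4x4, takes a point from world to camera coordinates); the wrist camera has in their place "hand_eye" (4x4, takes a point from camera to tool coordinates, whose origin is the TCP and whose axes are the flange's). Camera axes: x right, y down, z forward; pixel columns grow to the right and rows downward; lengths in mm; the calibration is good to about 2 mm. A picture is of the moment at which its call begins: read the wrist's pose just before it.
- ctrl.finish_job(): hands the job in, once; it reports no verdict.
The state is a dict: "clock": time; "qpos": joint angles; "qd": joint speeds; "tau": joint torques, N m; "eef_pos": TCP position; "tool_rot": TCP orientation; "force": force on the tool from outside, world axes, zero at the start; "torque": the same for the moment, N m; "width": finger opening in mm.
Only numpy, scipy, OpenCV 4.12 (cv2) and the standard library are available. Lean on these libraries where they do the work, as an engineer would, in place of code of your own. Each camera call takes 0.05 s, during which the arm holds its last target.

### The job

Seat the large copper cone for the spectrometer: with the fingertips, push it across the service plate, without picking it up, until it drops into the large round recess and lies fully home and flat there. Then push the swing clip round to its stop, so that it reaches over the cone's rim. Leave the small cone in its own seat and everything else where it stands.

Things in the scene. Friction and masses are not known exactly. Their poses are not given: they have to be found in the camera images.
- cone: Large copper cone, loose: a flange disc 50 mm in diameter, 8 mm thick, with a low blunt cone on top (28 mm across at its base, tip 17 mm above the underside); about 0.13 kg. It starts lying flat, cone up, on the plate's top, 85 to 135 mm from the large recess, on the plate's -x half. Origin: centre of its underside; z up. Its yaw does not matter.
- plate: Aluminium plate fixed on the bench, 240 (its x) by 170 (its y) by 20 mm high, flat top. Origin: centre of its underside, z up. Large round recess: 54 mm in diameter, 8 mm deep, centre at plate x +45, y -15 mm. Small recess (34 mm in diameter, at x +75, y +50 mm) holds the small cone, tip 14 mm above the plate's top.
- seat (a point): Centre of the large recess's floor, 8 mm below the plate's top face; the floor is lined dark. Seated, the cone's origin lies here and its disc is flush with the plate's top; the recess is 4 mm wider than the disc and its rim has a 1.5 mm chamfer.
- clip (a joint): Steel swing clip on a vertical pivot, in rad: 0 open (arm along the plate's -y), 1.57 closed at its stop (arm along the plate's -x, its end over the seated cone's rim). Grows clockwise seen from above; starts at 0 to 0.3, takes about 1 N at the post, stays where left. Arm 12 mm wide, 4 mm thick, underside 1.5 mm above the plate's top, reaching 39 mm from the pivot.
- clip_post (a point): Centre of the top end of the clip's upright steel post, by which it is pushed: 10 mm in diameter, from 5.5 mm to 35.5 mm above the plate's top, 30 mm from the pivot axis; it moves with the clip.
- clip_pivot (a point): The clip's pivot axis at the height of the plate's top face, 51 mm from the large recess's centre along the plate's +x.
- small_cone: Small copper cone already seated in the plate's small recess: disc 31 mm in diameter, 8 mm thick, tip 22 mm above its underside; origin at the centre of its underside. Leave alone.
- vial: Capped glass vial, 16 mm wide, 38 mm high, loose on the plate; origin at the centre of its foot. Leave alone.
- bottle_a: Bottle, 72 mm wide, 170 mm high, in the white tray at the robot's right; origin at its foot. Leave alone.
- bottle_b: Bottle, 84 mm wide, 190 mm high, in the white tray at the robot's right; origin at its foot. Leave alone.
- ring: Flat steel ring lying on the bench, 60 mm outside, 38 mm inside, 6 mm high; origin at the centre of its underside. Leave alone.
- driver: Screwdriver lying on the bench; origin under its middle. Leave alone.
- beaker: Glass beaker on the bench, 66 mm wide, 80 mm high; origin at its foot. Leave alone.
There are look-alikes about, which are no part of the job. What is shaped like the cone but black is not meant.

How it is judged:
By the outcome, as a careful person would: the job done as asked, in the order asked, and still so for the second after the job is handed in, with the robot touching nothing.
It also fails if it takes over 58 s, if anything falls off the work surface, if the arm or the gripper's body presses on something with over 40 N, if the wrist force passes 120 N, or if a joint passes its speed limit or range.

## Working session

There is one attempt and no reset: what is moved stays moved. The work goes in short steps, Python scripts to look and compute and a shell command to move; the robot and the scene stay as the last step left them, time stands still between calls to the robot, and variables do not carry over. Pictures are saved under pics/ and viewed, and the job is handed in when it is done.

```bash
mkdir -p pics
cat > h.py <<'E'
import numpy as np, cv2
from cell import ctrl
from scipy.spatial.transform import Rotation as R
def cam(n):
    s=ctrl.read_state(); d=ctrl.get_image(n)
    H,W=d["image"].shape[:2]; d["f"]=H/2/np.tan(np.radians(d["vertical_fov"])/2)
    if "extrinsics" in d: d["c2w"]=np.linalg.inv(np.array(d["extrinsics"]))
    else:
        T=np.eye(4);T[:3,:3]=R.from_euler('xyz',s["tool_rot"]).as_matrix();T[:3,3]=s["eef_pos"];d["c2w"]=T@np.array(d["hand_eye"])
    return d
def ray(d,u,v,z):
    p=d["c2w"][:3,:3]@np.array([(u-d["cx"])/d["f"],(v-d["cy"])/d["f"],1]);o=d["c2w"][:3,3]
    return o+p*(z-o[2])/p[2]
def zp(d,u,v):
    z=d["z_map"][int(v),int(u)]
    return (d["c2w"]@np.array([(u-d["cx"])/d["f"]*z,(v-d["cy"])/d["f"]*z,z,1]))[:3]
def proj(d,p):
    c=np.linalg.inv(d["c2w"])@np.append(p,1); return c[:2]/c[2]*d["f"]+[d["cx"],d["cy"]]
def save(d,n,crop=None,k=1):
    im=d["image"][...,::-1]
    if crop: u0,v0,u1,v1=crop; im=im[v0:v1,u0:u1]
    cv2.imwrite(f"pics/{n}.png",cv2.resize(im,None,fx=k,fy=k,interpolation=cv2.INTER_CUBIC))
E
python3 - <<'E'
from h import *
print(ctrl.read_state())
for n in("scene","top"):
    d=cam(n);save(d,n+"0");print(n,d["f"],d["cx"],d["cy"],d["c2w"].round(3))
E
```

```text
{'clock': 0.0, 'qpos': array([-1.33180485,  0.62935596,  0.03844053,  1.51836855, -0.02702762,
        0.99629483, -0.0199913 ]), 'qd': array([-7.16929127e-04,  1.26433831e-03, -9.34313526e-04,  8.15440084e-05,
       -2.64482903e-04, -1.02585866e-03, -2.52621015e-03]), 'tau': array([ 1.01006113e-03, -5.63420033e+01,  1.22621711e+00, -1.93437445e+01,
        1.10375573e-02,  1.06060159e-02,  7.55806980e-06]), 'eef_pos': array([194.83744941, 619.45570583, 230.38250883]), 'tool_rot': array([-3.13968364e+00,  1.73879668e-06,  2.83679599e+00]), 'force': array([ 0.18189072, -0.63192783, -0.2222624 ]), 'torque': array([-0.00409975,  0.01103849,  0.01722838]), 'width': 85.52548935870213}
scene 387.9190544088554 274.80583010800103 208.43651439505635 [[-5.500000e-02  7.280000e-01 -6.830000e-01  1.335469e+03]
 [ 9.980000e-01  3.400000e-02 -4.400000e-02 -8.255000e+00]
 [-9.000000e-03 -6.850000e-01 -7.290000e-01  9.127310e+02]
 [ 0.000000e+00  0.000000e+00  0.000000e+00  1.000000e+00]]
top 469.831355782342 279.7419064511426 210.99163884932616 [[-1.700000e-02 -9.780000e-01  2.100000e-01  3.212270e+02]
 [-1.000000e+00  1.600000e-02 -4.000000e-03 -4.455900e+01]
 [ 1.000000e-03 -2.100000e-01 -9.780000e-01  1.174215e+03]
 [ 0.000000e+00  0.000000e+00  0.000000e+00  1.000000e+00]]
```

View pics/scene0.png

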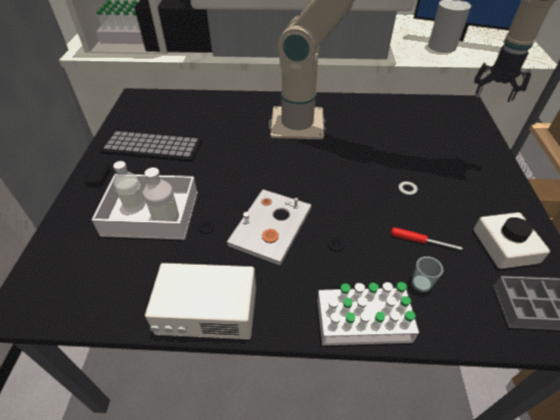

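View pics/top0.png

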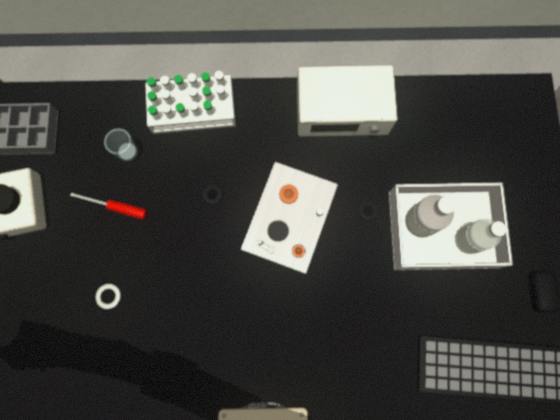

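The top view shows the plate with a copper disc at (289,194), a dark recess at (278,231), a small copper cone at (299,251), the clip at (266,246) and the vial at (320,212). Black look-alikes lie on the bench at (212,194) and (367,211).

Run:
```python
from h import *
d=cam("top");save(d,"top1",(230,150,350,280),4.5)
im=d["image"].astype(int)
m=((im[...,0]-im[...,2]>50)&(im.max(2)>80)).astype(np.uint8);m[:, :230]=0
n,l,st,ce=cv2.connectedComponentsWithStats(m)
for i in range(1,n):
    if st[i,4]>15: print("copper",ce[i],st[i],ray(d,*ce[i],28))
# plate
g=(im.min(2)>90).astype(np.uint8);g[:, :235]=0;g[:,345:]=0;g[:155]=0;g[280:]=0
c=max(cv2.findContours(g,0,2)[0],key=cv2.contourArea)
h=cv2.convexHull(c);b=cv2.boxPoints(cv2.minAreaRect(h));print(b)
P=np.array([ray(d,*q,20)for q in b]);print(P.round(1),np.linalg.norm(P-np.roll(P,1,0),axis=1),P.mean(0))
dk=((im.max(2)<70)&(cv2.drawContours(np.zeros_like(g),[h],-1,1,-1)>0)).astype(np.uint8)
n,l,st,ce=cv2.connectedComponentsWithStats(dk)
for i in range(1,n):
    if st[i,4]>15: print("dark",ce[i],st[i],ray(d,*ce[i],12),ray(d,*ce[i],20))
for q in [(289,194),(299,251),(278,231),(300,215)]: print(zp(d,*q))
```

```text
copper [288.25320513 193.45192308] [279 184  20  20 312] [612.17423169 -71.98532533  28.        ]
copper [297.99242424 250.63636364] [292 245  13  13 132] [467.2929431  -92.85886929  28.        ]
[[239.38661 249.3436 ]
 [272.84717 159.25752]
 [339.1313  183.87735]
 [305.67072 273.96344]]
[[ 473.9   51.4   20. ]
 [ 705.6  -34.4   20. ]
 [ 637.2 -202.1   20. ]
 [ 410.8 -110.5   20. ]] [173.81812087 247.02617163 181.1498103  244.22827815] [556.86702862 -73.91313606  20.        ]
[610.02150264 -73.76291358  30.77361616]
[466.19604326 -95.24918364  29.26740403]
[519.98370579 -44.65386831   9.85894426]
[ 558.66644307 -100.64005223   16.741247  ]
```

View pics/top1.png

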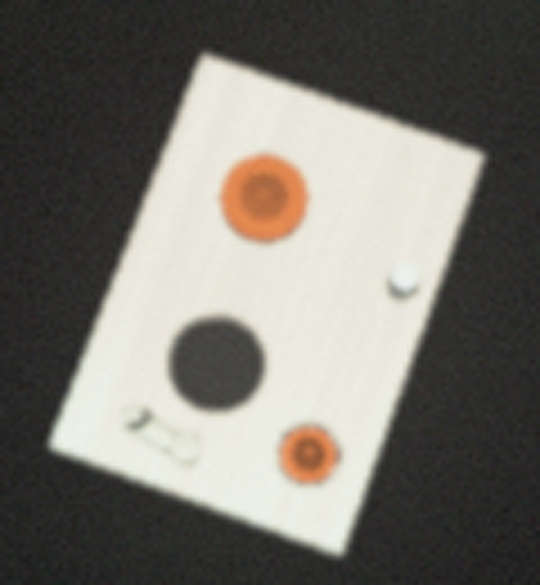

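Candidates: copper disc, large, at (289,194); small copper cone at (299,251), in its seat; black ring-like things at (212,194) and (367,211). The 20 px copper disc measures about 50 mm and sits on the plate's -x half, so that is the cone. The crop confirms it, with the low cone visible on top. I'll go above the plate for a wrist view.

```bash
python3 -m jog '-556 -552 -100 0 0 0 -0.3;-556 -552 -100 0 0 0 -0.3;-556 -552 -100 0 0 0 -0.3;-556 -552 -100 0 0 0 -0.3;-556 -552 -100 0 0 0 -0.3;-556 -552 -100 0 0 0 -0.3;-556 -552 -100 0 0 0 -0.3;-556 -552 -100 0 0 0 -0.3'
```

```text
clock: 1.15
eef_pos: [426.6, 179.3, 295.0]
tool_rot: [3.141, 0.0, 2.837]
force: [1.2, 0.7, 0.1]
width: 30.1
```

```bash
python3 -m jog '-200 -200 -35 0 0 0 -0.3;-200 -200 -35 0 0 0 -0.3;-200 -200 -35 0 0 0 -0.3;-200 -200 -35 0 0 0 -0.3;-200 -200 -35 0 0 0 -0.3;-200 -200 -35 0 0 0 -0.3;-200 -200 -35 0 0 0 -0.3;-200 -200 -35 0 0 0 -0.3'
python3 - <<'E'
from h import *
d=cam("wrist");save(d,"w1",None,1.4);print(d["f"],d["hand_eye"].round(3))
E
```

```text
clock: 2.15
eef_pos: [556.2, -68.0, 329.4]
tool_rot: [3.141, -0.001, 2.839]
force: [0.2, 0.1, 0.2]
width: 30.0
321.1196015228388 [[  -0.      -0.953   -0.304   78.039]
 [   1.      -0.       0.      -0.495]
 [  -0.      -0.304    0.953 -141.275]
 [   0.       0.       0.       1.   ]]
```

View pics/w1.png

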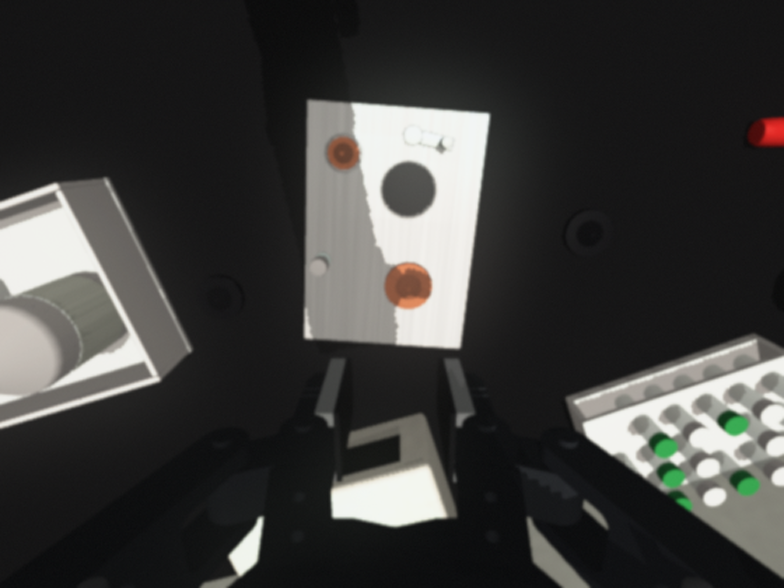

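The wrist view (1.4x) shows the cone at (408,285), recess (408,188), small cone (343,153), vial (318,266) and clip, with its pivot at (412,135) and post at (446,143). It is all on the plate and clear.

```bash
cat > meas.py <<'E'
from h import *
def comps(m,lo=60):
    n,l,st,ce=cv2.connectedComponentsWithStats(m.astype(np.uint8))
    return [(i,l==i) for i in range(1,n) if st[i,4]>lo]
def circ(d,m,z):
    c=max(cv2.findContours(m.astype(np.uint8),0,2)[0],key=cv2.contourArea)
    h=cv2.convexHull(c).reshape(-1,2)
    P=np.array([ray(d,*q,z) for q in h])[:,:2].astype(np.float32)
    (x,y),r=cv2.minEnclosingCircle(P)
    A=np.c_[2*P,np.ones(len(P))];s=np.linalg.lstsq(A,(P**2).sum(1),rcond=None)[0]
    return s[:2].round(1),round(float(np.sqrt(s[2]+s[0]**2+s[1]**2)),1)
def copper(im): return (im[...,0]-im[...,2]>35)&(im[...,0]>1.5*im[...,1])
E
python3 - <<'E'
from meas import *
d=cam("wrist");im=d["image"].astype(int);print(im.shape)
roi=np.zeros(im.shape[:2],bool);roi[65:255,210:355]=1
hsv=cv2.cvtColor(d["image"],cv2.COLOR_RGB2HSV)
for i,m in comps(copper(im)&roi): print("cu",np.argwhere(m).mean(0)[::-1].round(1),m.sum(),circ(d,m,28),circ(d,m,20))
g=((im.max(2)>85)&roi)
c=max(cv2.findContours(g.astype(np.uint8),0,2)[0],key=cv2.contourArea);h=cv2.convexHull(c)
hm=cv2.drawContours(np.zeros(g.shape,np.uint8),[h],-1,1,-1)
inner=cv2.erode(hm,np.ones((7,7)))>0
for i,m in comps((im.max(2)<75)&inner): print("dark",np.argwhere(m).mean(0)[::-1].round(1),m.sum(),circ(d,m,20),circ(d,m,12))
ap=cv2.approxPolyDP(h,8,True).reshape(-1,2);P=np.array([ray(d,*q,20) for q in ap]);print(ap.tolist(),P.round(1).tolist(),np.linalg.norm(P-np.roll(P,1,0),axis=1))
for q in [(291,240),(291,134),(292,206),(319,102),(295,96)]:print(zp(d,*q).round(1))
save(d,"w1c",(210,65,360,255),3)
E
```

```text
(420, 560, 3)
cu [244.4 108.6] 277 (array([468.9, -91.7]), 13.0) (array([468.7, -92.6]), 13.3)
cu [291.1 203.6] 752 (array([611.7, -71.4]), 22.5) (array([614. , -71.8]), 22.9)
[[220, 71], [350, 81], [328, 248], [217, 241]] [[414.9, -107.8, 20.0], [476.8, 50.0, 20.0], [698.5, -38.4, 20.0], [636.9, -196.5, 20.0]] [239.10246551 169.58666928 238.71290759 169.6461556 ]
[669.8 -88.9  17.8]
[519.3 -43.1  10.8]
[613.3 -70.8  34.5]
[489.2   0.7  54.6]
[473.2 -24.2  26.9]
```

View pics/w1c.png

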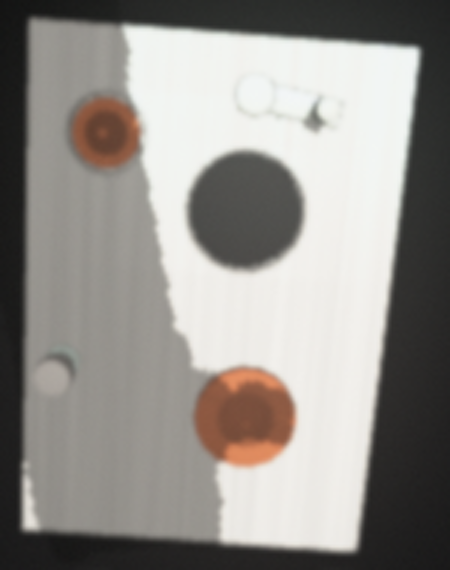

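```bash
python3 -m jog '-50 7 40 0 0 0 -0.3;-99 13 80 0 0 0 -0.3;-99 13 140 0 0 0 -0.3;-99 13 200 0 0 0 -0.3;-99 13 250 0 0 0 -0.3;-99 13 285 0 0 0 -0.3;-99 13 290 0 0 0 -0.3;-99 13 290 0 0 0 -0.3'
python3 - <<'E'
from meas import *
d=cam("wrist");save(d,"w2",None,1.4)
E
```

```text
clock: 3.25
eef_pos: [655.7, -86.7, 40.5]
tool_rot: [3.141, 0.001, 2.837]
force: [0.9, 0.1, 0.3]
width: 30.0
```

View pics/w2.png

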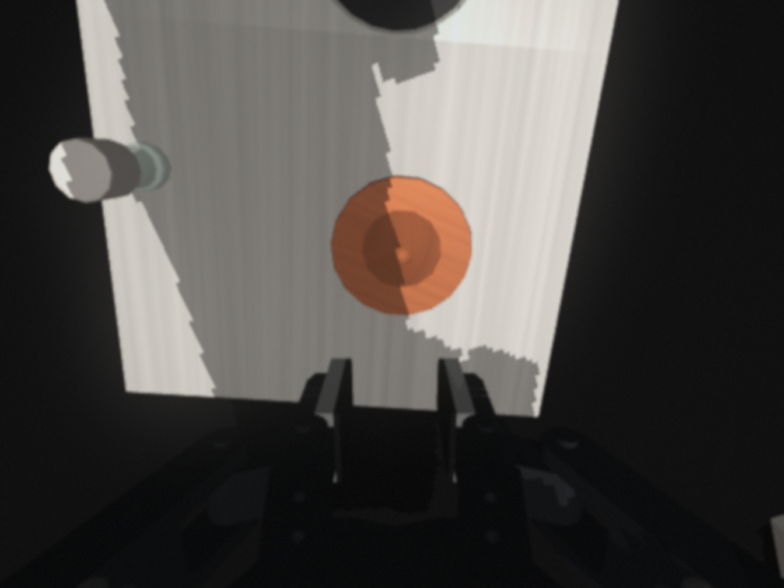

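The cone, at (401,247), lies straight ahead of the finger gap centred near (395,380). The vial, at (110,170), is well to the side. I'll re-measure, then descend gently.

```bash
python3 - <<'E'
from meas import *
d=cam("wrist");im=d["image"].astype(int)
for i,m in comps(copper(im)): print("cu",circ(d,m,28),m.sum())
E
python3 -m jog '0 0 5 0 0 0 -0.3;0 0 10 0 0 0 -0.3;0 0 12 0 0 0 -0.3;0 0 14 0 0 0 -0.3;0 0 14 0 0 0 -0.3'
```

```text
cu (array([612.7, -71.4]), 23.9) 7439
clock: 3.98
eef_pos: [654.9, -87.0, 25.4]
tool_rot: [-3.142, -0.0, 2.837]
force: [0.4, -0.6, -0.0]
width: 29.7
```

```bash
python3 -m jog '0 0 1 0 0 0 -0.3;0 0 2 0 0 0 -0.3;0 0 3 0 0 0 -0.3;0 0 3 0 0 0 -0.3'; python3 -m jog '0 0 1 0 0 0 -0.3;0 0 2 0 0 0 -0.3;0 0 2 0 0 0 -0.3'
```

```text
clock: 4.47
eef_pos: [654.9, -87.0, 22.5]
tool_rot: [-3.142, -0.0, 2.837]
force: [-0.5, 0.6, -0.6]
width: 29.8
clock: 4.85
eef_pos: [654.9, -87.0, 20.5]
tool_rot: [-3.142, -0.0, 2.837]
force: [-0.2, 0.2, -0.6]
width: 30.1
```

```bash
python3 -m jog '0 0 1 0 0 0 -0.3;0 0 2 0 0 0 -0.3;0 0 2 0 0 0 -0.3'
```

```text
clock: 5.22
eef_pos: [655.1, -87.0, 19.7]
tool_rot: [3.141, 0.0, 2.837]
force: [-2.9, 1.1, 7.1]
width: 29.7
```

```bash
python3 -m jog '0 2 -4 0 0 0 -0.3;6 2 -4 0 0 0 -0.3;12 2 -4 0 0 0 -0.3;18 2 -4 0 0 0 -0.3;24 2 -4 0 0 0 -0.3;30 2 -4 0 0 0 -0.3;36 2 -4 0 0 0 -0.3;42 2 -4 0 0 0 -0.3'; python3 -m jog '6 0 0 0 0 0 -0.3;12 0 0 0 0 0 -0.3;18 0 0 0 0 0 -0.3;24 0 0 0 0 0 -0.3;30 0 0 0 0 0 -0.3;36 0 0 0 0 0 -0.3;40 0 0 0 0 0 -0.3;40 0 0 0 0 0 -0.3'
cat > look.py <<'E'
from meas import *
import sys
d=cam("wrist");im=d["image"].astype(int);save(d,sys.argv[1],None,1.4)
for i,m in comps(copper(im)): print("cu",circ(d,m,28),circ(d,m,20),m.sum())
s=ctrl.read_state();print(s["eef_pos"],s["tool_rot"],s["force"],s["width"])
E
python3 look.py w3
```

```text
clock: 6.22
eef_pos: [615.1, -72.4, 22.6]
tool_rot: [3.142, -0.0, 2.837]
force: [0.9, -0.4, -0.2]
width: 29.8
clock: 7.22
eef_pos: [577.0, -60.4, 22.6]
tool_rot: [-3.142, -0.001, 2.837]
force: [0.8, 1.0, 0.3]
width: 30.1
cu (array([471.2, -88.9]), 14.1) (array([469.4, -92. ]), 15.0) 4466
cu (array([545.8, -51.1]), 24.2) (array([548.4, -51.9]), 25.6) 8753
[577.21858997 -60.40830206  22.62827511] [ 3.14156342e+00 -3.16454875e-04  2.83685573e+00] [ 0.47327659  0.07077509 -0.04194663] 29.98664005973054
```

View pics/w3.png

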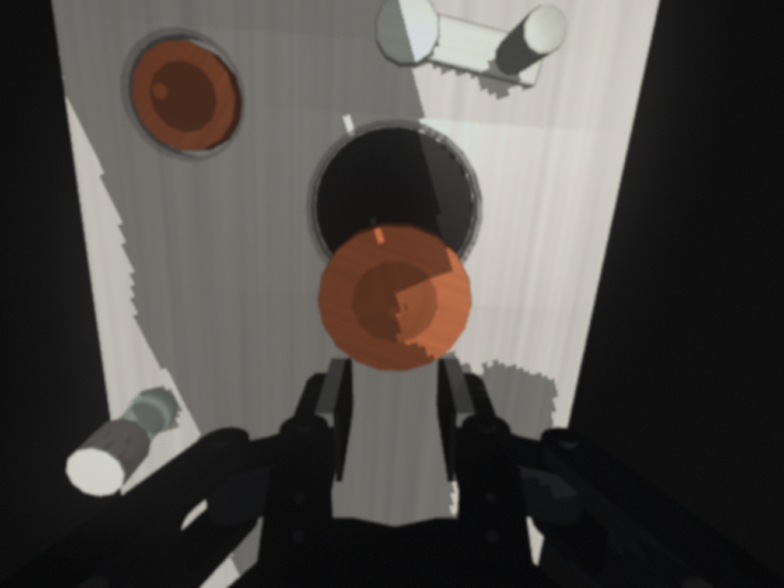

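The cone, at (395,298), is cradled by both fingers. The recess is centred near column 395, so it is straight ahead. I'll push the rest slowly.

```bash
python3 -m jog '5 0 0 0 0 0 -0.3;10 0 0 0 0 0 -0.3;15 0 0 0 0 0 -0.3;19 0 0 0 0 0 -0.3;22 0 0 0 0 0 -0.3;24 0 0 0 0 0 -0.3;25 0 0 0 0 0 -0.3;26 0 0 0 0 0 -0.3'; python3 look.py w4
```

```text
clock: 8.28
eef_pos: [552.3, -52.6, 22.4]
tool_rot: [-3.142, -0.001, 2.837]
force: [-0.4, -1.6, -0.2]
width: 29.8
cu (array([469.5, -88.4]), 14.1) (array([469. , -91.8]), 14.9) 3737
cu (array([521.5, -43.3]), 24.1) (array([524.1, -44.1]), 25.5) 8732
[552.15950001 -52.61549235  22.41359347] [-3.14148841e+00 -7.39392559e-04  2.83678688e+00] [ 0.03046499 -0.43112409 -0.12752168] 29.813585172302876
```

View pics/w4.png

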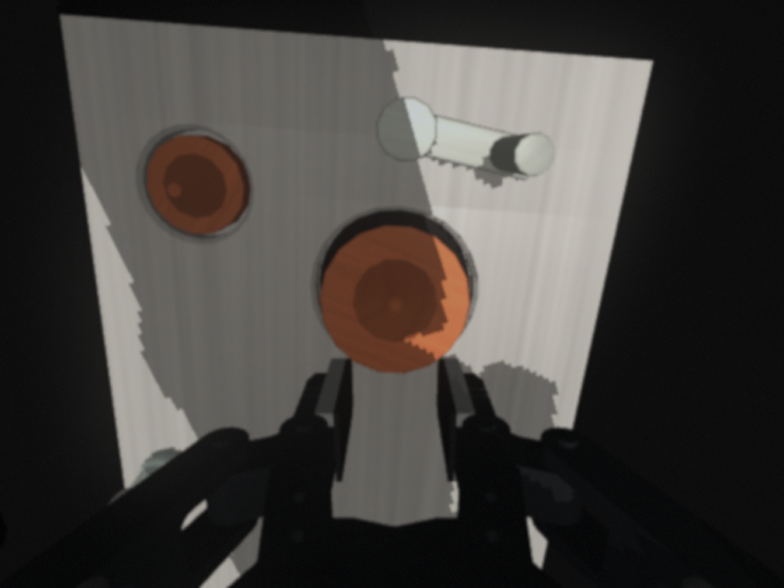

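The cone, at (395,300), is still on top, with a dark gap on the far side (row ~218). I'll keep pushing in 1 mm steps.

```bash
python3 -m jog '1 0 0 0 0 0 -0.3;2 0 0 0 0 0 -0.3;3 0 0 0 0 0 -0.3;3 0 0 0 0 0 -0.3;3 0 0 0 0 0 -0.3'; python3 look.py w5
```

```text
clock: 8.95
eef_pos: [549.7, -51.8, 22.6]
tool_rot: [3.142, -0.0, 2.837]
force: [-0.1, 0.7, -0.4]
width: 30.2
cu (array([469.3, -88.4]), 14.0) (array([469. , -91.9]), 14.9) 3666
cu (array([519. , -42.5]), 23.0) (array([521.5, -43.3]), 24.3) 7893
[549.7281266  -51.7966077   22.59376609] [ 3.14157829e+00 -4.02314703e-05  2.83679183e+00] [ 0.8955563  -0.62068503  0.64141841] 30.410413845947073
```

View pics/w5.png

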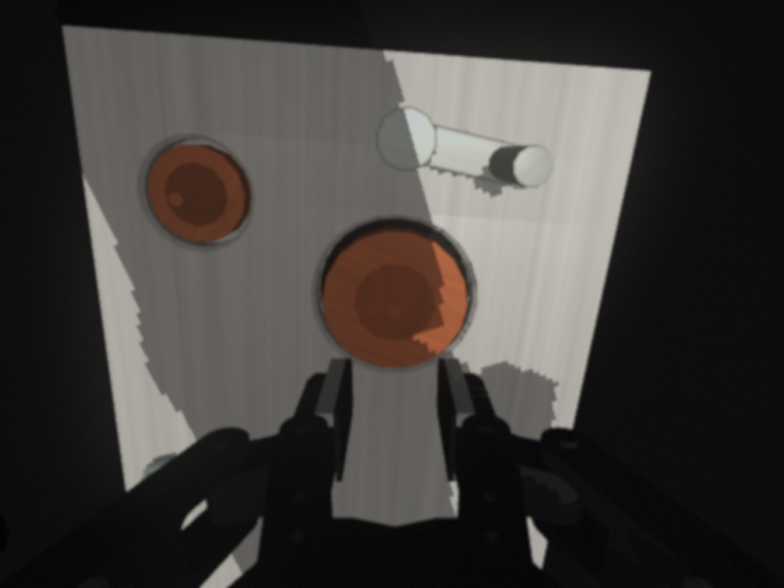

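The disc looks dropped. I'll check height and flatness from depth.

```bash
cat > flat.py <<'E'
from meas import *
d=cam("wrist");im=d["image"].astype(int)
def pts(m):
    v,u=np.nonzero(m&(d["z_map"]>0));z=d["z_map"][v,u]
    P=np.c_[(u-d["cx"])/d["f"]*z,(v-d["cy"])/d["f"]*z,z,np.ones(len(z))];return (d["c2w"]@P.T).T[:,:3]
big=max(comps(copper(im)),key=lambda t:t[1].sum())[1]
P=pts(big);c=circ(d,big,20)[0];print("centre",c)
r=np.hypot(*(P[:,:2]-c).T);Q=P[(r>15.5)&(r<23)]
A=np.c_[Q[:,:2]-c,np.ones(len(Q))];s=np.linalg.lstsq(A,Q[:,2],rcond=None)[0];print("disc z",s[2].round(2),"slope mm over 50",(s[:2]*50).round(2),"tip",np.percentile(P[:,2],99.5))
k=cv2.dilate(big.astype(np.uint8),np.ones((41,41)))>0
S=pts(k&(im.min(2)>70)&~copper(im));S=S[(np.hypot(*(S[:,:2]-c).T)>31)&(np.hypot(*(S[:,:2]-c).T)<38)]
print("plate z near",np.median(S[:,2]),len(S))
E
python3 flat.py
```

```text
centre [521.6 -43.3]
disc z 18.59 slope mm over 50 [-0.04 -0.01] tip 27.96095731266137
plate z near 18.595896267494595 4015
```

Seated: disc z equals plate z (18.59 vs 18.60), slope ~0, tip 9.4 mm above the plate. I'll back off, rise, and look at the clip.

```bash
python3 -m jog '-6 0 0 0 0 0 -0.3;-12 0 0 0 0 0 -0.3;-15 0 -40 0 0 0 -0.3;-15 0 -80 0 0 0 -0.3;-15 0 -110 0 0 0 -0.3;-15 0 -110 0 0 0 -0.3'; python3 look.py w6
python3 - <<'E'
from h import *
print(ctrl.read_state()["qpos"].round(2))
E
```

```text
clock: 9.8
eef_pos: [566.3, -56.7, 135.0]
tool_rot: [3.14, 0.005, 2.837]
force: [-0.5, -0.4, 0.1]
width: 30.0
cu (array([469.7, -90.3]), 14.2) (array([469.1, -92.2]), 14.6) 1254
cu (array([520.7, -43.3]), 23.4) (array([521.6, -43.6]), 24.1) 2045
[564.96261315 -56.40431759 133.4417663 ] [3.14098539e+00 2.23786747e-03 2.83679533e+00] [1.11304585 0.23558381 0.64714837] 30.10298727869216
[-0.07  0.65  0.18  1.85 -0.18  0.66  1.49]
```

View pics/w6.png

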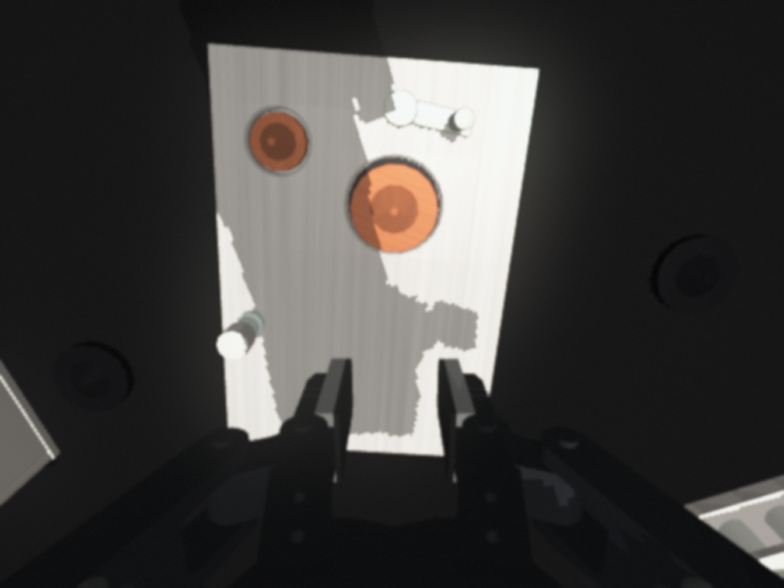

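The seated cone is at (394,208), the clip pivot at (401,107), its post top at (463,119). I'll locate the post top and pivot.

Run:
```python
from meas import *
d=cam("wrist");save(d,"w6c",(265,55,350,105),8)
for q in [(331,85),(330,84),(332,85)]:print("z",zp(d,*q),ray(d,*q,55.5))
for q in [(286.5,76.5)]:print("piv",zp(d,*q),ray(d,*q,26))
c=np.array([556.8,-73.2]);X=np.array([-.929,.370]);Y=np.array([-.370,-.929])
piv=c+96*X-15*Y;print(piv,proj(d,[*piv,25.5]))
p=ray(d,331,85,55.5)[:2]-piv;print("ang",np.arctan2(-p@X,-p@Y),np.linalg.norm(p))
```

```text
z [487.02445727   0.90507405  53.93025692] [487.0459277    0.66066891  55.5       ]
z [4.86260762e+02 3.73169500e-01 5.44071976e+01] [4.86279533e+02 2.05294724e-01 5.55000000e+01]
z [487.22265867   1.44841298  54.36393587] [487.23720532   1.26837868  55.5       ]
piv [471.56728236 -23.75478528  26.27985553] [471.54645664 -23.74386352  26.        ]
[473.166 -23.745] [287.15308117  78.87666207]
ang 0.13807912440946896 28.0764860300565
```

View pics/w6c.png

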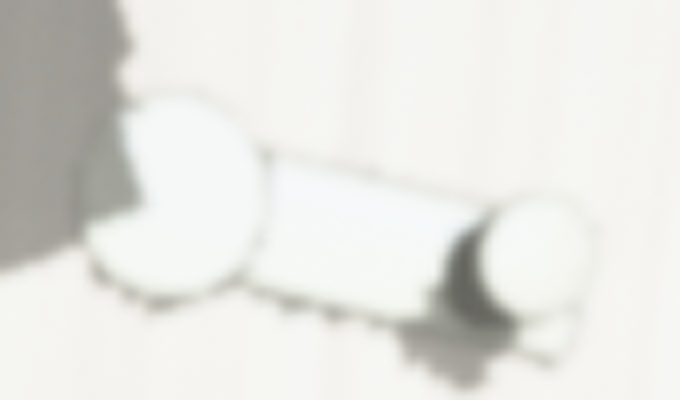

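```bash
python3 -m jog '18 6 10 0 0 -10 -0.3;36 12 20 0 0 -20 -0.3;54 19 30 0 0 -30 -0.3;75 26 42 0 0 -40 -0.3;91 32 50 0 0 -41 -0.3;91 32 53 0 0 -41 -0.3;91 32 53 0 0 -41 -0.3'; python3 look.py w7
```

```text
clock: 10.78
eef_pos: [487.3, 1.0, 79.0]
tool_rot: [-3.141, -0.0, -2.732]
force: [0.0, -0.3, 0.1]
width: 30.1
cu (array([465.9, -89.4]), 14.2) (array([468. , -91.8]), 14.8) 1829
cu (array([516., -43.]), 23.5) (array([520.1, -43.6]), 24.5) 3673
[487.61466528   0.91519664  79.31077778] [-3.14111784e+00  1.80156118e-04 -2.73196204e+00] [ 0.03444375 -0.03423439 -0.56807863] 29.826687869662813
```

View pics/w7.png

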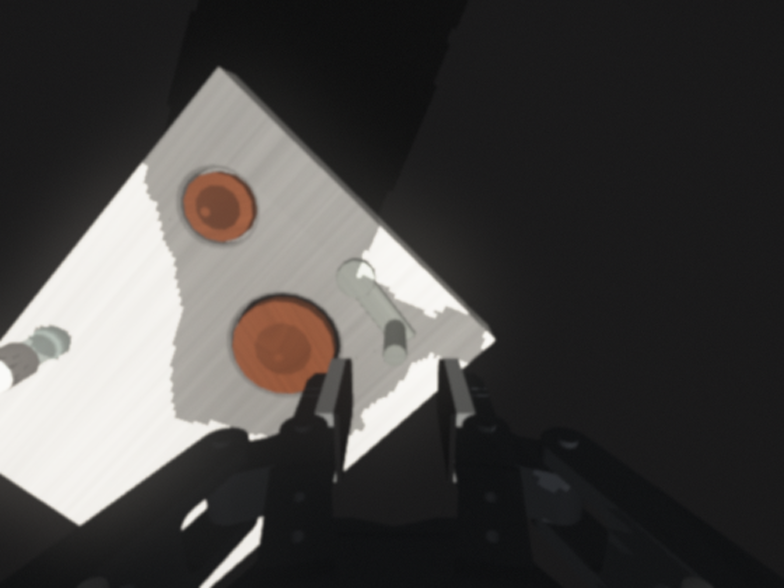

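The post top at (395,352) is centred in the finger gap. I'll check its position along tool x, then descend.

Run:
```python
from meas import *
d=cam("wrist")
for q in [(282,248),(282,252)]: print(zp(d,*q),ray(d,*q,55.5))
yaw=-2.732;piv=np.array([473.2,-23.7]);X=np.array([-.929,.370]);Y=np.array([-.370,-.929])
tx=np.array([np.cos(yaw),np.sin(yaw)]);ty=np.array([np.sin(yaw),-np.cos(yaw)])
T=np.array([487.6,.95])
for th in [.17,.4,.6,.8,1.0,1.2,1.4,1.57,1.67]:
    p=piv+30*(-np.sin(th)*X-np.cos(th)*Y)
    q=p-10*ty-T
    print(th,p.round(1),(q@tx).round(1),(q@ty).round(1))
```

```text
[4.85834123e+02 1.22151208e-01 5.28910210e+01] [ 4.84744901e+02 -3.54651798e-01  5.55000000e+01]
[487.66428159   0.91568674  53.95929794] [487.00000628   0.62497291  55.5       ]
0.17 [488.9   1.9] -1.5 -9.6
0.4 [494.3  -2.4] -4.8 -15.7
0.6 [498.1  -7. ] -6.5 -21.4
0.8 [500.9 -12.2] -7.0 -27.4
1.0 [502.6 -18. ] -6.3 -33.4
1.2 [503.2 -23.9] -4.4 -39.0
1.4 [502.6 -29.9] -1.4 -44.3
1.57 [501.1 -34.8] 1.9 -48.1
1.67 [499.8 -37.5] 4.1 -50.1
```

```bash
python3 -m jog '0 0 15 0 0 0 -0.3;0 0 30 0 0 0 -0.3;0 0 43 0 0 0 -0.3;0 0 43 0 0 0 -0.3' && python3 -m jog '-1 -5 0 0 0 0 -0.3;-2 -10 0 0 0 0 -0.3;-5 -16 0 0 0 0 -0.3;-6 -21 0 0 0 0 -0.3;-7 -27 0 0 0 0 -0.3;-6 -33 0 0 0 0 -0.3;-6 -33 0 0 0 0 -0.3'; python3 look.py w8
```

```text
clock: 11.38
eef_pos: [485.8, 1.5, 35.2]
tool_rot: [3.141, -0.003, -2.731]
force: [0.3, -0.3, -0.6]
width: 29.9
clock: 12.25
eef_pos: [505.1, -27.8, 36.5]
tool_rot: [-3.141, -0.001, -2.732]
force: [-0.1, -0.6, -1.1]
width: 29.9
cu (array([466.5, -90.6]), 14.0) (array([468.3, -92.3]), 14.8) 2951
cu (array([515.7, -44.9]), 23.3) (array([520.1, -44.1]), 24.5) 3963
[504.93010364 -27.38824307  36.47892432] [-3.14129676e+00 -1.30648956e-03 -2.73207169e+00] [ 0.06783246  0.07746867 -0.06469318] 29.862542119800732
```

View pics/w8.png

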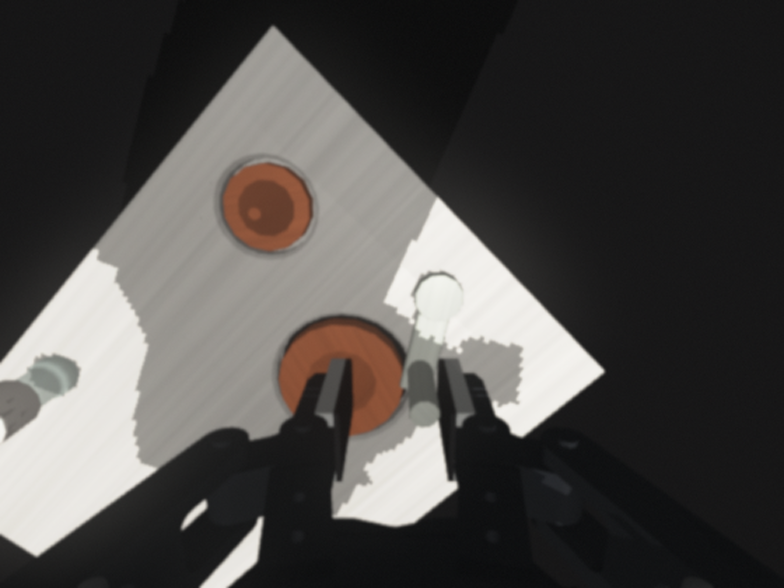

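The post at (424,400) rides against the right finger's pad and the arm is reaching the cone. I'll continue to the stop.

```bash
python3 -m jog '2 -6 0 0 0 0 -0.3;5 -11 0 0 0 0 -0.3;8 -15 0 0 0 0 -0.3;9 -17 0 0 0 0 -0.3;9 -17 0 0 0 0 -0.3'; python3 look.py w9
```

```text
clock: 12.92
eef_pos: [503.7, -45.3, 36.6]
tool_rot: [3.141, -0.0, -2.731]
force: [-0.3, 3.2, -0.0]
width: 29.8
cu (array([466.4, -91.8]), 14.0) (array([468.3, -92.6]), 14.7) 2781
cu (array([516.1, -46.3]), 23.6) (array([520.5, -44.6]), 24.8) 3190
[503.73586454 -45.22908478  36.56052124] [ 3.14105337e+00 -4.40100853e-04 -2.73045824e+00] [0.01680306 1.60871914 0.17414186] 30.110074012749198
```

View pics/w9.png

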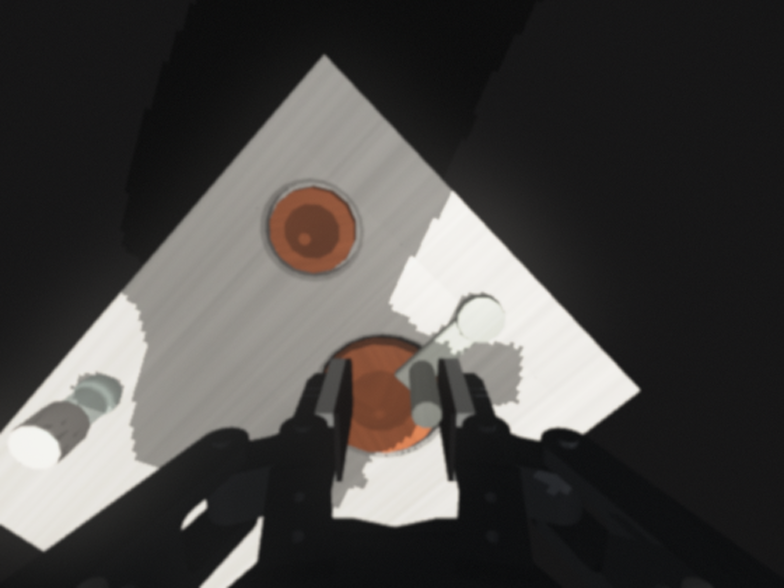

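```bash
python3 -m jog '1 -1 0 0 0 0 -0.3;2 -2 0 0 0 0 -0.3;2 -2 0 0 0 0 -0.3;2 -2 0 0 0 0 -0.3'; python3 -m jog '1 -1 0 0 0 0 -0.3;2 -2 0 0 0 0 -0.3;2 -2 0 0 0 0 -0.3'
```

```text
clock: 13.48
eef_pos: [503.7, -45.6, 36.6]
tool_rot: [3.14, 0.002, -2.728]
force: [1.6, 7.6, -0.3]
width: 29.8
clock: 13.85
eef_pos: [503.6, -45.8, 36.6]
tool_rot: [3.138, 0.005, -2.727]
force: [2.2, 12.3, -2.2]
width: 29.9
```

It is firmly at the stop: 12 N with no more motion. I'll centre on the post again, lift, and look.

```bash
python3 -m jog '-3 4 0 0 0 0 -0.3;-5 8 0 0 0 0 -0.3;-5 12 0 0 0 0 -0.3;-5 12 0 0 0 0 -0.3;-5 12 -30 0 0 0 -0.3;-5 12 -60 0 0 0 -0.3;-20 12 -100 0 0 0 -0.3;-60 12 -120 0 0 0 -0.3'; python3 -m jog '-40 0 -40 0 0 0 -0.3;-40 0 -40 0 0 0 -0.3;-40 0 -40 0 0 0 -0.3'; python3 look.py w10; python3 flat.py
python3 - <<'E'
from meas import *
d=cam("top");save(d,"top2",(230,150,350,280),4.5)
E
```

```text
clock: 14.85
eef_pos: [551.9, -17.5, 158.8]
tool_rot: [-3.14, -0.0, -2.734]
force: [0.5, -0.8, -0.2]
width: 29.6
clock: 15.22
eef_pos: [587.6, -0.6, 196.0]
tool_rot: [3.141, -0.002, -2.731]
force: [-0.7, 0.6, -0.1]
width: 29.9
cu (array([470.3, -90.8]), 14.1) (array([469.1, -92.3]), 14.5) 974
cu (array([522.5, -46.9]), 21.0) (array([522.7, -47.2]), 21.5) 1533
cu (array([583.9, 303.7]), 34.5) (array([585.7, 312.3]), 35.3) 1287
[587.08426065  -0.79857277 195.54544783] [ 3.14107458 -0.00318389 -2.73175891] [ 0.30251738 -0.18742954 -1.04558634] 29.827402914805802
centre [522.8 -47.5]
disc z 18.67 slope mm over 50 [-0.15  0.46] tip 28.587020957680714
plate z near 18.653411278275826 1783
```

View pics/w10.png

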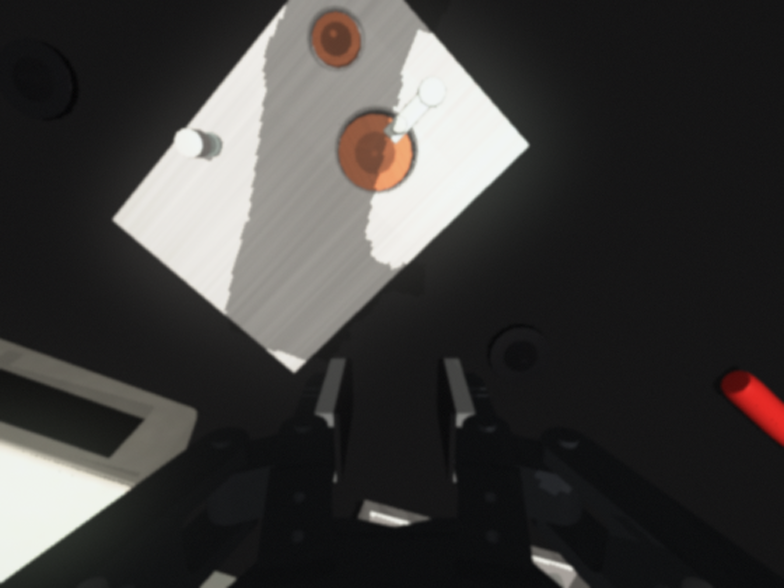

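View pics/top2.png

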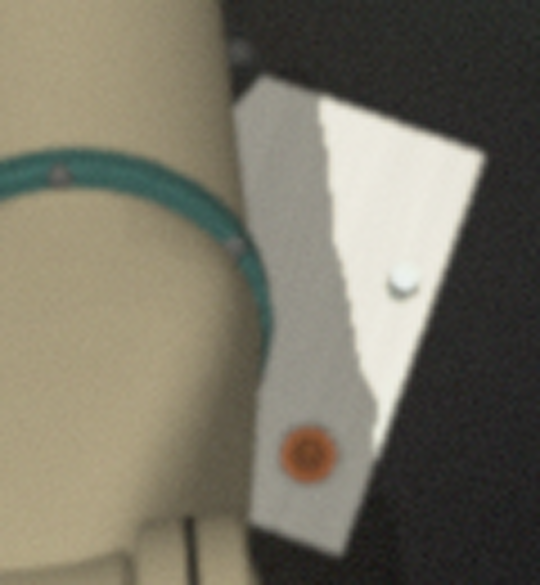

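The clip, with its pivot at (430,91), now reaches over the cone's rim near (397,130). The small cone and vial are unmoved. I'll measure the clip angle.

Run:
```python
from meas import *
d=cam("wrist");save(d,"w11",(225,50,325,145),7)
piv=np.array([473.2,-23.7]);X=np.array([-.929,.370])
for n,p in(("piv",[*piv,26]),("post end exp",[*(piv-30*X),55.5]),("arm end exp",[*(piv-39*X),25.5])): q=proj(d,p);print(n,q.round(1),((q-[225,50])*7).round(0))
```

```text
piv [309.   66.2] [588. 114.]
post end exp [285.4  89.7] [423. 278.]
arm end exp [278.   98.9] [371. 342.]
```

View pics/w11.png

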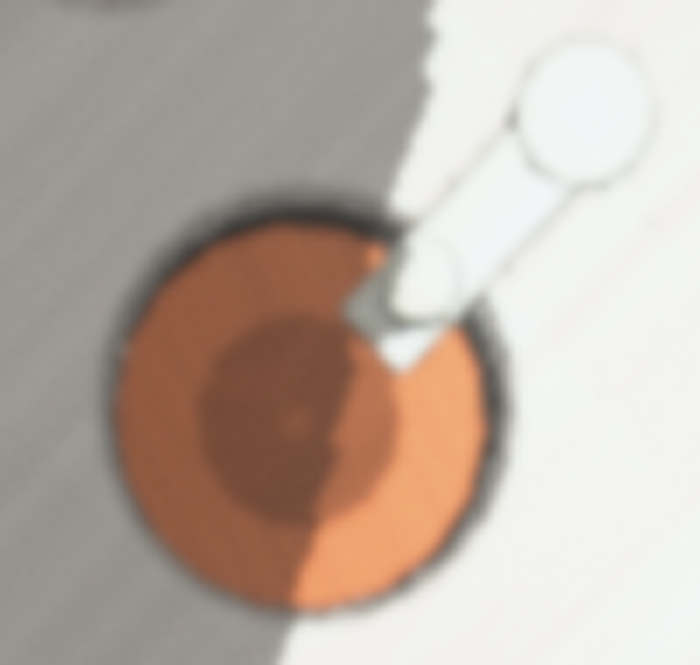

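The post top is seen at (425,277), against (423,278) expected for fully closed. The arm end lies over the cone's rim, and nothing touches it. I'll hand it in.

```bash
python3 -c "
from cell import ctrl
print(ctrl.finish_job())"
```

```text
the job is handed in; nothing more can be done
None
```

I pushed the cone about 95 mm across the plate, cradled between the two partly open fingertips, until it dropped into the large recess. Then I pushed the clip round by its post to the stop, backed off, lifted clear and handed in after about 16 s.

**Cone:** Just after it dropped, its disc was flush with the plate (18.59 mm against 18.60 mm) and level, with the tip 9.4 mm up. A last check, partly hidden by the clip, also showed it flush (18.67 against 18.65 mm). That check put the slope at about 0.5 mm over 50 mm and the centre about 4 mm off. I put both down to the clip hiding part of the disc.

**Clip:** At 12 N the post did not move further. In the last wrist view it is within a pixel of its fully closed position, and the arm's end is over the rim.

**Everything else:** The small cone measured within about 1 mm of where it started, and the vial looked unmoved. I did not re-measure the bottles, ring, driver or beaker, but the arm never came near them. The last top view was partly blocked by the arm, so the final check rests on the wrist camera.

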